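Clear the way and lock out the drying arm

TASK

The red clothespin tray stands in the way of the pull-out drying arm: move it to about the middle of the round green mat, without the arm touching it. Then draw the arm out by its yellow end plate until the orange lock button clicks up through the tube, and finally give the plate a short firm push back from its outer side, about 8 N, to prove that the lock holds. Leave the mug, the jar and the lantern undisturbed.

Things in the scene. Friction and masses are not known exactly. Their poses are not given: they have to be found in the camera images.
- mouth (a point): Centre of the open end of the drying arm's fixed outer tube, 38 mm above the bench; +x (level) is the way the arm extends, z up. The square aluminium tube (34 mm wide, top 54 mm above the bench, 240 mm long) runs from here to -x, held by two black clamps (90 mm across, 56 mm high, 50 to 90 and 180 to 220 mm behind the mouth).
- plate (a point): Centre of the yellow upright end plate of the arm, 61 mm above the bench; moves with the arm. 12 mm thick along its x (the way the arm extends), 110 mm wide along y, from 12 to 110 mm above the bench. The inner tube (22 mm square, top 49 mm above the bench) joins its inner (-x) face. At the start 60 to 90 mm of inner tube lie open between mouth and plate, room for fingertips above it.
- inner (a joint): How far the arm is drawn out, m: 0 to 0.03 at the start, locked at 0.128 to 0.131, where it meets its end stop. It slides with about 3 N of friction and stays where it is left. Once the button is out it cannot slide back.
- lockbutton (a joint): The orange spring button (16 mm across), on the inner tube. 0 = pressed in and hidden under the tube's top; it springs up by itself to 0.013 m when the arm reaches its locked place, then stands 8 mm above the tube's top, 30 mm behind the mouth. Do not press it afterwards.
- tray_mid (a point): Centre, half-way up, of the loose red clothespin tray: 90 mm along its x, 150 mm along y, 45 mm high, open top, walls 5 mm, 0.25 kg. Wooden pegs are fixed on its floor, up to 15 mm above the bench; above them it is empty, so closed fingertips can be lowered in to drag it. At the start it stands across the arm's way, beyond the end plate.
- mat: Round flat green mat with a pale rim, 238 mm across, printed-thin (1 mm, things slide over it freely); origin at its centre on the bench.
- mug_mid (a point): Bystander: blue ceramic mug, 82 mm across plus handle, 95 mm high; its centre, half-way up.
- jar_mid (a point): Bystander: empty glass jar, 84 mm across, 120 mm high; its centre, half-way up.
- lantern_mid (a point): Bystander: small aluminium lantern with amber glass, 88 mm across, 168 mm high with its wire handle; point on its axis 70 mm up.
There are look-alikes about, which are no part of the job. Of the things shaped like the part that bears tray_mid, the red one is meant.

How it is judged:
By the outcome, as a careful person would: the job done as asked, in the order asked, and still so for the second after the job is handed in, with the robot touching nothing.
It also fails if it takes over 58 s, if anything falls off the work surface, if the arm or the gripper's body presses on something with over 40 N, if the wrist force passes 120 N, or if a joint passes its speed limit or range.

ROBOT

A 6-joint arm with a two-finger parallel gripper is mounted at the origin on the work surface. World frame = base frame: x ahead of the robot, y to its left, z up, the work surface at z = 0. Lengths are in mm, angles in degrees, forces in N, time in s.
With the tool pointing down it reaches from about 300 to 850 mm from the base axis. Payload 4.2 kg.
Tool frame: the origin (TCP) lies at the very end of the fingers, on their centre line; the grasp point (between the pads) lies 19 mm behind it; z points along the fingers, y is the direction in which the jaws open and shut (so a half turn about z gives the same grasp; the last joint's range is limited). The gripper opens to 91 mm and grips with 3 to 60 N. Pads are 32 mm wide; open, the fingers measure 118 mm over their backs; the gripper's body (76 mm by 178 mm) begins 60 mm behind the grasp point.
Start: joints at [-71.792, 18.312, 89.639, -0, 72.044, -1.146], TCP at [190.566, -542.52, 213.976] pointing down, gripper open.
Joint ranges: [-177.97, 177.97], [-48.28, 115.42], [12.27, 149.76], [-77.06, 257.06], [2.81, 150.46], [-146.56, 146.56]. Speed limits (degrees/s): [147.25, 147.25, 180, 180, 180, 180].

INTERFACE

Orientations are given as [roll, pitch, yaw] about the fixed x, y, z axes, in that order (R = Rz(yaw) Ry(pitch) Rx(roll)).
In Python, from workcell import env gives the robot as it stands. The module is installed in compiled form; this text tells all that it offers.
- The arm moves only by the tool arm_command, never from a script. Its argument "targets" is a list of rows, each a list of 5 numbers: the closure, from 0 (fully open) to 1 (shut), then the shift along the tool's x, y, z each as a share of 50 cm, from -1 to 1, then the turn about the tool's z as a share of pi/4 rad, from -1 to 1. A call has 1 to 8 rows; each row is the pose to reach, as a shift and turn from the pose measured when the call began, along the tool's axes at that moment; what a row does not reach only later rows make up. A row lasts 1/12 s, in which the tool goes at most 41.7 mm and 7.16 degrees, less where a joint would pass 70% of its speed; a pose out of reach is approached as far as the arm can. A call with a number of a shift or a turn outside -1 to 1 is refused whole. A call with a gripper value outside its range is refused whole. The fingers move at their own pace and stop on an object; "squeeze" is the grip in N (left out, the last holds). Time passes only in rows, so rows that repeat a pose let the fingers close. It gives the time, the measured TCP pose, the force and the opening at its end, in the units of the state.
- env.state(): the state, without advancing time (a new reading comes with each control period).
- env.grab_frame(name): name is "side" or "top" or "wrist"; returns the picture (384x512x3 uint8, red, green, blue); there is no depth.
- env.camera_params(name): a dict with "camera_matrix" (3x3 intrinsics, pixels), "dist_coeffs" ([k1, k2, p1, p2, k3] as OpenCV has them; the pictures are not rectified), "R" (3x3) and "t" (3): a world point X has camera coordinates R X + t; the wrist camera has in their place "hand_eye" (4x4, takes a point from camera to tool coordinates, whose origin is the TCP and whose axes are the flange's). Camera axes: x right, y down, z forward; pixel columns grow to the right and rows downward; lengths in mm; the calibration is good to about 2 mm. A picture is of the moment at which its call begins: read the wrist's pose just before it. camera_params takes no time and is no camera call.
- env.job_done(): hands the job in, once; it reports no verdict.
The state is a dict: "time_s": time; "qpos": joint angles; "qvel": joint speeds; "effort": joint torques, N m; "ee_pos": TCP position; "ee_rot": TCP orientation; "force": force on the tool from outside, world axes, zero at the start; "torque": the same for the moment, N m; "gripper_width": finger opening in mm.
Only numpy, scipy, OpenCV 4.12 (cv2) and the standard library are available. Lean on these libraries where they do the work, as an engineer would, in place of code of your own. Each camera call takes 0.05 s, during which the arm holds its last target.

## Working session

There is one attempt and no reset: what is moved stays moved. The work goes in short steps, Python scripts to look and compute and a tool call to move; the robot and the scene stay as the last step left them, time stands still between calls to the robot, and variables do not carry over. Pictures are saved under pics/ and viewed, and the job is handed in when it is done.

Besides the shell and the picture viewer there is one more tool, called after "Request:" by a JSON object that holds its "method" and its "body", one argument or row to a line. arm_command: Moves the arm, as the interface text tells. Shift numbers are shares of 50 cm and turn numbers shares of pi/4 rad, none past 1 either way. Its arguments: {"type":"object","properties":{"targets":{"type":"array"},"squeeze":{"type":"number"}},"required":["targets"]}

```bash
mkdir -p pics; ls; python3 - <<'E'
from workcell import env
import cv2,numpy as np
s=env.state();print(s)
for n in ["side","top","wrist"]:
    p=env.camera_params(n);print(n,p)
    im=env.grab_frame(n);cv2.imwrite(f"pics/{n}0.png",im[:,:,::-1])
E
```

```text
pics
{'time_s': 0.0, 'qpos': array([-7.17914903e+01,  1.83522362e+01,  8.97063459e+01,  3.51104586e-04,
        7.20441766e+01, -1.14668199e+00]), 'qvel': array([-0.11875512,  0.00275822, -0.01337866,  0.07385423,  0.07359237,
       -0.0344911 ]), 'effort': array([ 1.19120148e-03, -4.12466347e+01, -2.31970489e+01,  7.27650197e-02,
        4.55715274e-02, -1.48062295e-04]), 'ee_pos': array([ 190.40528098, -542.02210924,  213.11472879]), 'ee_rot': array([-1.79897269e+02, -2.39015305e-03,  1.93550810e+01]), 'force': array([0.47611575, 0.2661504 , 0.09765929]), 'torque': array([-0.00714102, -0.03248099, -0.00153515]), 'gripper_width': 90.91352675566488}
side {'camera_matrix': array([[363.86764971,   0.        , 256.37338204],
       [  0.        , 363.86764971, 194.88118981],
       [  0.        ,   0.        ,   1.        ]]), 'dist_coeffs': array([0.00712464, 0.        , 0.        , 0.        , 0.        ]), 'R': array([[-0.7724969 , -0.63491417,  0.01151204],
       [-0.41936502,  0.49645854, -0.76004072],
       [ 0.47684538, -0.59195685, -0.64977348]]), 't': array([450.54072049, 27
[... 453 characters left out ...]
2, -9.91080971e-01]]), 't': array([  5.24116409, 553.8142913 , 970.55195323])}
wrist {'camera_matrix': array([[313.06913943,   0.        , 255.28412473],
       [  0.        , 313.06913943, 191.57610423],
       [  0.        ,   0.        ,   1.        ]]), 'dist_coeffs': array([-0.05483286,  0.        ,  0.        ,  0.        ,  0.        ]), 'hand_eye': array([[-1.25243980e-03, -9.57947850e-01, -2.86939623e-01,
         8.13020498e+01],
       [ 9.99999058e-01, -1.03883509e-03, -8.96665214e-04,
        -8.29845154e-01],
       [ 5.60875566e-04, -2.86940476e-01,  9.57948250e-01,
        -1.71541075e+02],
       [ 0.00000000e+00,  0.00000000e+00,  0.00000000e+00,
         1.00000000e+00]])}
```

View pics/top0.png

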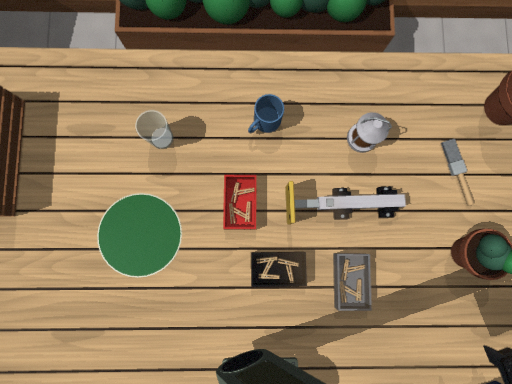

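View pics/side0.png

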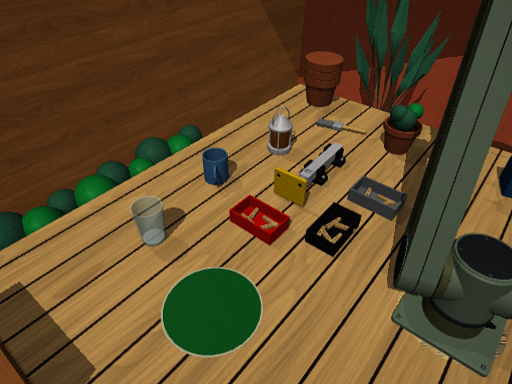

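The top view shows three candidate trays: red (240,202), black (278,269) and grey (352,282). The red one fits by colour and stands beyond the yellow plate (291,203). The mat is at (140,235). Next I'll measure these and enlarge a crop to confirm.

```bash
cat > h.py <<'E'
import cv2,numpy as np
from workcell import env
def ray(n,uv):
    p=env.camera_params(n)
    x=cv2.undistortPoints(np.array(uv,float).reshape(-1,1,2),p["camera_matrix"],p["dist_coeffs"]).reshape(-1,2)
    d=np.c_[x,np.ones(len(x))]@p["R"]
    return -p["R"].T@p["t"],d
def plane(n,uv,z):
    c,d=ray(n,uv); return c+d*((z-c[2])/d[:,2])[:,None]
def proj(n,X):
    p=env.camera_params(n)
    return cv2.projectPoints(np.array(X,float).reshape(-1,1,3),cv2.Rodrigues(p["R"])[0],p["t"],p["camera_matrix"],p["dist_coeffs"])[0].reshape(-1,2)
def mask(im,name):
    h=cv2.cvtColor(im,cv2.COLOR_RGB2HSV);H,S,V=[h[:,:,i].astype(int) for i in range(3)]
    m={"red":((H<5)|(H>174))&(S>190)&(V>90),"yellow":(H>20)&(H<32)&(S>190)&(V>90),
       "green":(H>55)&(H<85)&(S>150)&(V>50),"blue":(H>98)&(H<118)&(S>100)&(V>40),"orange":(H>5)&(H<18)&(S>220)&(V>150)}[name]
    return m.astype(np.uint8)
def big(m,roi=None):
    if roi: 
        k=np.zeros_like(m);x0,y0,x1,y1=roi;k[y0:y1,x0:x1]=1;m=m*k
    cs,_=cv2.findContours(m,cv2.RETR_EXTERNAL,cv2.CHAIN_APPROX_NONE)
    return max(cs,key=cv2.contourArea).reshape(-1,2)
def look(n,name):
    im=env.grab_frame(n);cv2.imwrite(f"pics/{name}.png",im[:,:,::-1]);return im
E
python3 - <<'E'
from h import *
T=cv2.imread("pics/top0.png")[:,:,::-1].copy();S=cv2.imread("pics/side0.png")[:,:,::-1].copy()
for n,im in(("top",T),("side",S)):
    for c,z,roi in(("red",45,(200,150,320,260)),("yellow",110,(260,150,320,250)),("green",1,(90,180,270,370)),("blue",95,(190,80,290,190))):
        k=big(mask(im,c),roi); w=plane(n,k,z)
        r=cv2.minAreaRect(w[:,:2].astype(np.float32))
        print(n,c,cv2.boundingRect(k),"rect",np.round(r[0],1),np.round(r[1],1),round(r[2],1))
        if c=="green": print(cv2.fitEllipse(w[:,:2].astype(np.float32)))
c=np.hstack([cv2.resize(T[90:310,215:435],(600,600),interpolation=2)]);cv2.imwrite("pics/crop.png",c[:,:,::-1])
c=cv2.resize(S[90:270,200:440],(800,600),interpolation=2);cv2.imwrite("pics/crops.png",c[:,:,::-1])
E
```

```text
top red (235, 175, 21, 14) rect [582.8  39.5] [33.9 56.7] 3.9Traceback (most recent call last):
  File "<stdin>", line 5, in <module>
  File "h.py", line 22, in big
    return max(cs,key=cv2.contourArea).reshape(-1,2)
           ~~~^^^^^^^^^^^^^^^^^^^^^^^^
ValueError: max() iterable argument is empty
```

```bash
python3 - <<'E'
import re
s=open('h.py').read()
s=s.replace('((H<5)|(H>174))&(S>190)&(V>90)','((H<6)|(H>172))&(S>150)&(V>60)').replace('(H>20)&(H<32)&(S>190)&(V>90)','(H>20)&(H<33)&(S>175)&(V>60)')
open('h.py','w').write(s)
E
cat > m.py <<'E'
from h import *
T=cv2.imread("pics/top0.png")[:,:,::-1].copy();S=cv2.imread("pics/side0.png")[:,:,::-1].copy()
c=np.hstack([cv2.resize(T[90:310,215:435],(600,600),interpolation=2)]);cv2.imwrite("pics/crop.png",c[:,:,::-1])
c=cv2.resize(S[90:270,200:440],(800,600),interpolation=2);cv2.imwrite("pics/crops.png",c[:,:,::-1])
hs=cv2.cvtColor(T,cv2.COLOR_RGB2HSV);print(hs[203,286:297],hs[202,222:230],hs[235,140])
for n,im in(("top",T),("side",S)):
    for c,z,roi in(("red",45,(200,150,320,260)),("yellow",110,(260,150,320,250)),("green",1,(90,180,270,370)),("blue",95,(190,80,290,190))):
        try:k=big(mask(im,c),roi)
        except ValueError: print(n,c,"none");continue
        w=plane(n,k,z)
        r=cv2.minAreaRect(w[:,:2].astype(np.float32))
        print(n,c,cv2.boundingRect(k),"rect",np.round(r[0],1),np.round(r[1],1),round(r[2],1))
        if c=="green": print(cv2.fitEllipse(w[:,:2].astype(np.float32)))
E
python3 m.py
```

```text
[[ 20 141 141]
 [ 23 163 128]
 [ 22 165 127]
 [ 22 161 130]
 [ 24 158 204]
 [ 24 158 215]
 [ 23 157 217]
 [ 22 160 211]
 [ 22 121 126]
 [ 35  15 102]
 [ 90   7 103]] [[ 17 101 196]
 [ 11 125 194]
 [  3 176 194]
 [  0 187 139]
 [  1 177  98]
 [  1 187 113]
 [  0 176 116]
 [  4 190 114]] [ 66 129 111]
top red (223, 174, 34, 55) rect [529.3  55.2] [ 91.  150.6] 89.9
top yellow none
top green none
top blue (249, 95, 35, 37) rect [760.5 -20.3] [ 78.8 114. ] 77.4
side red (230, 195, 60, 50) rect [516.7  71.9] [121.7 171.3] 89.6
side yellow (274, 166, 33, 41) rect [492.3 -35.1] [ 93.8 171.4] 33.0
side green (163, 269, 98, 86) rect [438.2 341.5] [224.5 224. ] 62.6
((438.26629638671875, 341.1948547363281), (222.90167236328125, 224.14686584472656), 139.89407348632812)
side blue (202, 148, 26, 37) rect [734.8  16.1] [ 77.2 188.5] 49.2
```

```bash
sleep 3
```

```text
(no output)
```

View pics/crop.png

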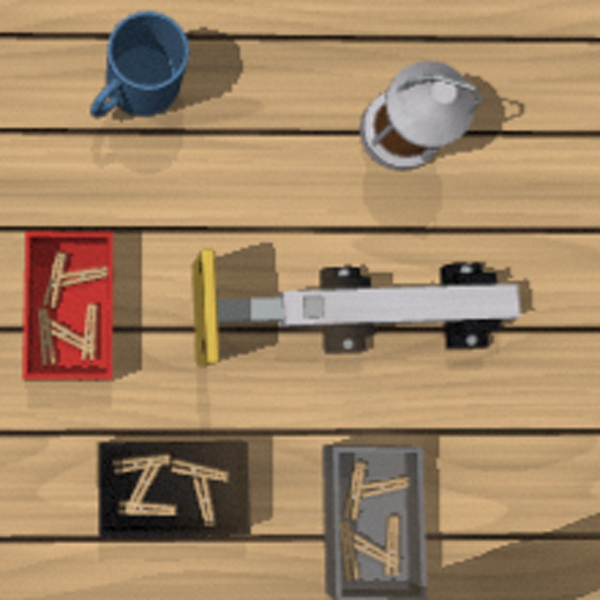

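View pics/crops.png

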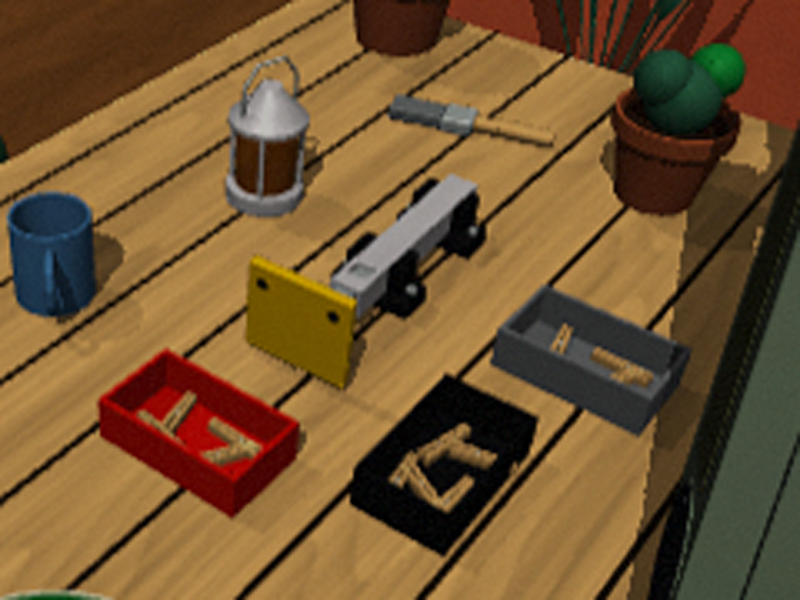

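The crop confirms that the red tray (rect centre 529,55; 91×150 mm as given) lies directly ahead of the yellow plate; the black and grey trays are look-alikes. Next: the mat, tube, plate and bystanders.

```bash
python3 - <<'E'
from h import *
T=cv2.imread("pics/top0.png")[:,:,::-1].copy()
h=cv2.cvtColor(T,cv2.COLOR_RGB2HSV).astype(int);H,S,V=h[...,0],h[...,1],h[...,2]
def fit(m,z,roi):
    k=big(m.astype(np.uint8),roi);w=plane("top",k,z)[:,:2].astype(np.float32)
    r=cv2.minAreaRect(w);print(cv2.boundingRect(k),np.round(r[0],1),np.round(r[1],1),round(r[2],1));return w
w=fit((H>55)&(H<85)&(S>80),1,(90,180,200,290));print(cv2.fitEllipse(w))
w=fit((H>20)&(H<33)&(S>150)&(V>165),110,(284,175,305,230)); print(w.min(0),w.max(0))
w=fit((S<50)&(V>150),54,(316,185,410,225))
k=[ (x,y) for x in range(325,400,5) for y in [None]]
# tube long edges
m=((S<60)&(V>140))
E=[];F=[]
for x in range(322,402,4):
    ys=np.where(m[190:216,x])[0]+190
    E.append(plane("top",[[x,ys.min()-.5]],54)[0,:2]);F.append(plane("top",[[x,ys.max()+.5]],54)[0,:2])
for e in(E,F):
    e=np.array(e);p=np.polyfit(e[:,1],e[:,0],1);print("edge x at y=-90,-250",np.polyval(p,[-90,-250]),np.degrees(np.arctan(p[0])))
for x in (300,306,311,313,315,317,319,321,402,404,406): print(x,h[202,x],end=' ')
print(plane("top",[[315,203],[406,201]],54))
print("lantern base/jar base",plane("top",[[362,137],[162,140],[370,125],[152,122]],0))
E
```

```text
(99, 195, 81, 81) [438.5 340. ] [224.4 226.2] 27.5
((438.5272216796875, 340.23577880859375), (224.7371063232422, 225.3964385986328), 22.5252685546875)
(289, 181, 6, 42) [520.6 -81.2] [107.2  10.1] 1.8
[467.0589  -87.13338] [574.1274  -75.08391]
(316, 194, 90, 15) [ 527.2 -279.3] [ 34.2 248.5] 1.6
edge x at y=-90,-250 [539.089723   543.62377164] -1.623202169148315
edge x at y=-90,-250 [500.86779155 507.66266164] -2.4317723979451613
300 [ 80   8 101] 306 [ 80   7 103] 311 [ 90   7 171] 313 [ 90   8 168] 315 [ 96   8 169] 317 [ 95   9 167] 319 [138   7 172] 321 [144   7 196] 402 [135   5 200] 404 [135   5 200] 406 [ 16  98 115] [[ 521.97571899 -152.85587711   54.        ]
 [ 527.60582334 -406.67619336   54.        ]]
lantern base/jar base [[ 725.86173109 -308.86596153    0.        ]
 [ 713.72678275  285.05543162    0.        ]
 [ 763.11219558 -334.58992087    0.        ]
 [ 768.33758098  316.14890187    0.        ]]
```

Measured: mat centre ≈ (438, 340), with both views agreeing to 1 mm. Plate ≈ (521, -81); the arm's axis is about 1.8° off +y. The tray's +y wall is at y ≈ 98. Plan: pinch that wall with tool yaw 0 and slide the tray over.

```bash
cat > to.py <<'E'
import sys,numpy as np
from scipy.spatial.transform import Rotation as R
from workcell import env
s=env.state();p=s["ee_pos"];r=R.from_euler("xyz",s["ee_rot"],degrees=True)
print(round(s["time_s"],2),np.round(p,1),np.round(s["ee_rot"],2),"F",np.round(s["force"],1),"w",round(s["gripper_width"],1))
if len(sys.argv)>1:
    a=list(map(float,sys.argv[1:]));d=r.inv().apply(np.array(a[:3])-p)/500
    dy=(a[3]-s["ee_rot"][2]+180)%360-180
    print("shift",np.round(d,4),"turn",round(-dy/45,3),"rows",np.linalg.norm(d)*500/41.7)
E
python3 to.py 529 98 150 0
```

```text
0.15 [ 190.4 -542.2  213.3] [-179.92   -0.     19.35] F [-0.9 -1.  -0.7] w 91.2
shift [ 1.0631 -0.9834  0.128 ] turn 0.43 rows 17.432466432968482
```

Request:
{"method": "arm_command", "body": {
  "targets": [
    [0.5, 0.1, -0.09, 0, 0.1],
    [0.5, 0.16, -0.15, 0, 0.2],
    [0.5, 0.22, -0.2, 0, 0.3],
    [0.5, 0.28, -0.26, 0, 0.43],
    [0.5, 0.34, -0.31, 0, 0.43],
    [0.5, 0.4, -0.37, 0, 0.43],
    [0.5, 0.45, -0.42, 0, 0.43],
    [0.5, 0.5, -0.46, 0, 0.43]
  ]
}}

```text
time_s: 0.82
ee_pos: [346.6, -246.0, 213.6]
ee_rot: [-179.9, 0.0, -0.0]
force: [1.1, 0.1, 0.1]
gripper_width: 46.0
```

```bash
python3 to.py 529 98 150 0
```

```text
0.82 [ 346.6 -246.   213.6] [-1.7992e+02  4.0000e-02 -3.0000e-02] F [1.1 0.1 0.1] w 46.0
shift [ 0.3644 -0.6881  0.1279] turn -0.001 rows 9.460929833484672
```

Request:
{"method": "arm_command", "body": {
  "targets": [
    [0.5, 0.04, -0.07, 0, 0],
    [0.5, 0.08, -0.14, 0, 0],
    [0.5, 0.12, -0.21, 0, 0],
    [0.5, 0.16, -0.28, 0, 0],
    [0.5, 0.2, -0.35, 0, 0],
    [0.5, 0.24, -0.42, 0, 0],
    [0.5, 0.28, -0.49, 0, 0],
    [0.5, 0.32, -0.56, 0, 0]
  ]
}}

```text
time_s: 1.48
ee_pos: [507.2, 36.0, 213.7]
ee_rot: [-179.9, 0.1, -0.0]
force: [0.8, -0.4, 0.4]
gripper_width: 45.8
```

```bash
python3 to.py 529 98 90 0
```

```text
1.48 [507.2  36.  213.7] [-1.7993e+02  5.0000e-02 -0.0000e+00] F [ 0.8 -0.4  0.4] w 45.8
shift [ 0.0438 -0.1238  0.2476] turn -0.0 rows 3.360282909628506
```

Request:
{"method": "arm_command", "body": {
  "targets": [
    [0.5, 0.02, -0.07, 0.05, 0],
    [0.5, 0.044, -0.124, 0.1, 0],
    [0.5, 0.044, -0.124, 0.17, 0],
    [0.5, 0.044, -0.124, 0.248, 0],
    [0.5, 0.044, -0.124, 0.248, 0]
  ]
}}

```text
time_s: 1.9
ee_pos: [523.4, 98.0, 83.0]
ee_rot: [179.9, 0.9, 0.1]
force: [-1.4, -1.0, -0.7]
gripper_width: 45.7
```

```bash
python3 to.py 529 98 23 0;  python3 -c "
from h import *
look('wrist','w1');look('side','s1')"
```

```text
1.9 [523.4  98.   83. ] [1.7993e+02 9.4000e-01 8.0000e-02] F [-1.4 -1.  -0.7] w 45.7
shift [ 0.0132 -0.0002  0.1197] turn 0.002 rows 1.4439078658040128
```

View pics/w1.png

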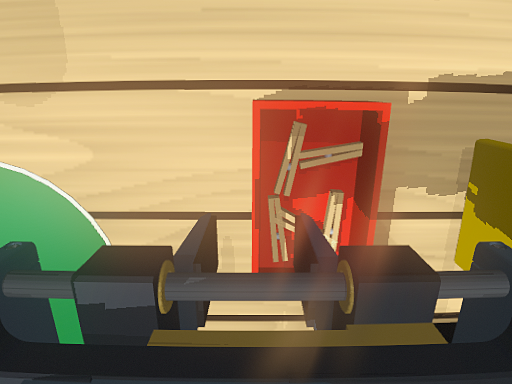

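View pics/s1.png

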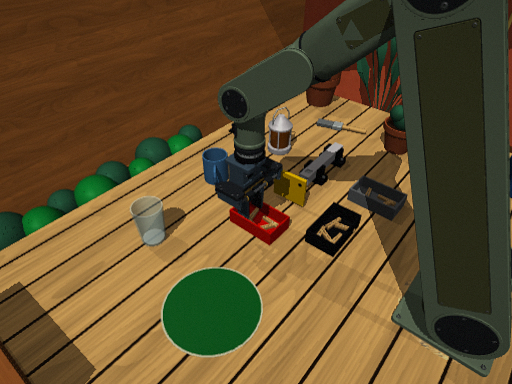

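The wrist view shows the tray's +y wall (column ≈262) between the two fingers (columns ≈200 and 310). I'll lower and pinch it.

Request:
{"method": "arm_command", "body": {
  "targets": [
    [0.5, 0.01, 0, 0.04, 0],
    [0.5, 0.01, 0, 0.08, 0],
    [0.5, 0.01, 0, 0.1, 0],
    [0.5, 0.01, 0, 0.116, 0],
    [0.5, 0.01, 0, 0.116, 0]
  ]
}}

```text
time_s: 2.42
ee_pos: [533.3, 97.7, 31.5]
ee_rot: [-180.0, 0.2, -0.0]
force: [0.0, -0.0, -0.8]
gripper_width: 45.8
```

Request:
{"method": "arm_command", "body": {
  "targets": [
    [1, 0, 0, 0, 0],
    [1, 0, 0, 0, 0],
    [1, 0, 0, 0, 0],
    [1, 0, 0, 0, 0],
    [1, 0, 0, 0, 0],
    [1, 0, 0, 0, 0]
  ],
  "squeeze": 12
}}

```text
time_s: 2.92
ee_pos: [533.4, 97.8, 31.8]
ee_rot: [-179.9, 0.2, -0.0]
force: [-0.5, 0.0, 0.5]
gripper_width: 8.8
```

```bash
python3 to.py 438 383 25 0;  python3 -c "
from h import *
im=look('top','t2');k=big(mask(im,'red'),(200,150,320,260));print(cv2.minAreaRect(plane('top',k,45)[:,:2].astype(np.float32)))"
```

```text
2.92 [533.4  97.8  31.8] [-1.7995e+02  1.9000e-01 -3.0000e-02] F [-0.5  0.   0.5] w 8.8
shift [-0.1912 -0.5703  0.0148] turn -0.001 rows 7.214070247363009
((477.2810974121094, 16.666770935058594), (13.814923286437988, 46.762943267822266), 89.97101593017578)
```

View pics/t2.png

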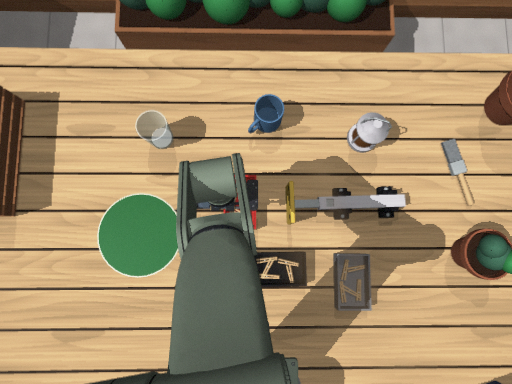

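Request:
{"method": "arm_command", "body": {
  "targets": [
    [1, 0, 0, 0, 0],
    [1, 0, 0, 0, 0],
    [1, 0, 0, 0, 0]
  ]
}}

```text
time_s: 3.22
ee_pos: [533.3, 97.9, 31.7]
ee_rot: [-179.9, 0.2, -0.0]
force: [0.2, -0.1, 0.5]
gripper_width: 4.8
```

Pinched at 4.8 mm (wall 5 mm). Now sliding the tray.

Request:
{"method": "arm_command", "body": {
  "targets": [
    [1, -0.01, -0.03, 0, 0],
    [1, -0.022, -0.07, 0, 0],
    [1, -0.035, -0.11, 0, 0],
    [1, -0.048, -0.15, 0, 0],
    [1, -0.061, -0.19, 0, 0],
    [1, -0.074, -0.23, 0, 0],
    [1, -0.085, -0.27, 0, 0],
    [1, -0.09, -0.285, 0, 0]
  ],
  "squeeze": 20
}}

```text
time_s: 3.88
ee_pos: [487.8, 242.3, 31.9]
ee_rot: [-179.9, 0.2, 0.1]
force: [0.8, 0.4, -1.4]
gripper_width: 4.7
```

```bash
python3 to.py 442.5 383 32 0; python3 -c "
from h import *
look('side','s3')"
```

```text
3.88 [487.8 242.3  31.9] [-1.7992e+02  2.2000e-01  7.0000e-02] F [ 0.8  0.4 -1.4] w 4.7
shift [-0.0903 -0.2814  0.0005] turn 0.002 rows 3.5435198970007495
```

View pics/s3.png

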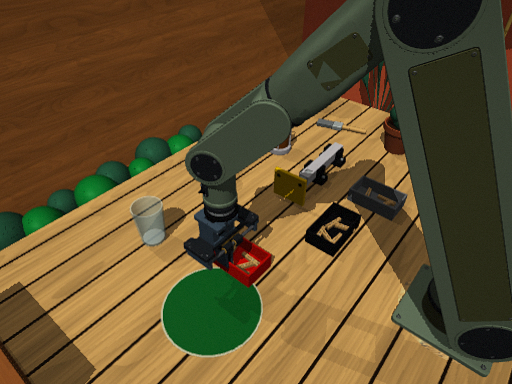

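The side view shows the tray (≈245,262) following squarely in the grip. Continuing.

Request:
{"method": "arm_command", "body": {
  "targets": [
    [1, -0.01, -0.03, 0, 0],
    [1, -0.022, -0.07, 0, 0],
    [1, -0.035, -0.11, 0, 0],
    [1, -0.048, -0.15, 0, 0],
    [1, -0.061, -0.19, 0, 0],
    [1, -0.074, -0.23, 0, 0],
    [1, -0.085, -0.265, 0, 0],
    [1, -0.09, -0.281, 0, 0]
  ]
}}

```text
time_s: 4.6
ee_pos: [442.4, 384.0, 32.1]
ee_rot: [-179.9, 0.2, 0.1]
force: [-0.0, 0.7, -1.3]
gripper_width: 4.9
```

```bash
python3 to.py 442.5 383 32 0
```

```text
4.6 [442.4 384.   32.1] [-1.7989e+02  2.2000e-01  1.4000e-01] F [-0.   0.7 -1.3] w 4.9
shift [0.0002 0.002  0.0002] turn 0.003 rows 0.02452238847941786
```

Request:
{"method": "arm_command", "body": {
  "targets": [
    [0.6, 0, 0, 0, 0],
    [0.6, 0, 0, 0, 0],
    [0.6, 0, 0, 0, 0],
    [0.6, 0, 0, 0, 0],
    [0.6, 0, 0, 0, 0],
    [0.6, 0, 0, 0, 0]
  ]
}}

```text
time_s: 5.1
ee_pos: [442.7, 383.4, 32.2]
ee_rot: [-179.9, 0.2, 0.1]
force: [-0.3, -0.0, 0.4]
gripper_width: 36.1
```

Request:
{"method": "arm_command", "body": {
  "targets": [
    [0.5, 0, 0, -0.05, 0],
    [0.5, 0, 0, -0.12, 0],
    [0.5, 0, 0, -0.2, 0],
    [0.5, 0, 0, -0.28, 0],
    [0.5, 0, 0, -0.33, 0],
    [0.5, 0, 0, -0.33, 0]
  ]
}}

```text
time_s: 5.6
ee_pos: [446.2, 384.9, 204.1]
ee_rot: [-179.4, -0.4, 0.1]
force: [0.5, 0.7, 0.0]
gripper_width: 45.8
```

```bash
python3 to.py 521 -80 190 1.8
```

```text
5.6 [446.2 384.9 204.1] [-1.7942e+02 -3.7000e-01  7.0000e-02] F [0.5 0.7 0. ] w 45.8
shift [0.1484 0.9303 0.0198] turn -0.038 rows 11.298245003018721
```

Request:
{"method": "arm_command", "body": {
  "targets": [
    [0.5, 0.01, 0.07, 0, -0.02],
    [0.5, 0.02, 0.15, 0, -0.04],
    [0.5, 0.035, 0.23, 0, -0.04],
    [0.5, 0.05, 0.31, 0, -0.04],
    [0.5, 0.06, 0.39, 0, -0.04],
    [0.5, 0.075, 0.47, 0, -0.04],
    [0.5, 0.09, 0.55, 0, -0.04],
    [0.5, 0.1, 0.62, 0, -0.04]
  ]
}}

```text
time_s: 6.27
ee_pos: [496.2, 72.3, 200.7]
ee_rot: [-179.5, -0.4, 1.8]
force: [0.1, 0.9, 0.5]
gripper_width: 45.9
```

```bash
python3 to.py 521 -80 190 1.8;python3 -c "
from h import *
im=look('top','t4');k=big(mask(im,'red'),(80,150,220,300));print(cv2.minAreaRect(plane('top',k,45)[:,:2].astype(np.float32)))"
```

```text
6.27 [496.2  72.3 200.7] [-179.46   -0.35    1.82] F [0.1 0.9 0.5] w 45.9
shift [0.0397 0.3063 0.0189] turn 0.0 rows 3.709874540564246
((437.6215515136719, 337.2095031738281), (148.50265502929688, 99.62533569335938), 0.06440986692905426)
```

View pics/t4.png

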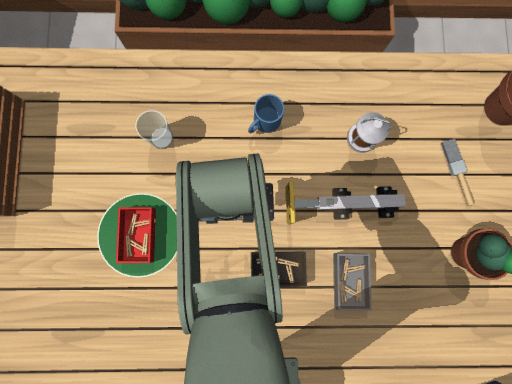

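The tray sits at (438, ≈339), 2 mm from the mat's centre, square to it. Now to the plate.

Request:
{"method": "arm_command", "body": {
  "targets": [
    [0.5, 0.01, 0.08, 0, 0],
    [0.5, 0.02, 0.16, 0, 0],
    [0.5, 0.03, 0.24, 0, 0],
    [0.5, 0.04, 0.305, 0, 0],
    [0.5, 0.04, 0.305, 0, 0],
    [0.5, 0.04, 0.305, 0, 0]
  ]
}}

```text
time_s: 6.82
ee_pos: [520.8, -86.4, 199.2]
ee_rot: [-179.7, -0.3, 1.4]
force: [0.2, 0.8, 0.7]
gripper_width: 45.7
```

```bash
python3 to.py 521 -81 66 1.8;python3 -c "
from h import *
look('wrist','w5');im=look('side','s5');cv2.imwrite('pics/s5c.png',cv2.resize(im[90:240,200:400],(800,600))[:,:,::-1])"
```

```text
6.82 [520.8 -86.4 199.2] [-179.72   -0.27    1.41] F [0.2 0.8 0.7] w 45.7
shift [-0.0006 -0.0095  0.2665] turn -0.009 rows 3.197016688149615
```

View pics/w5.png

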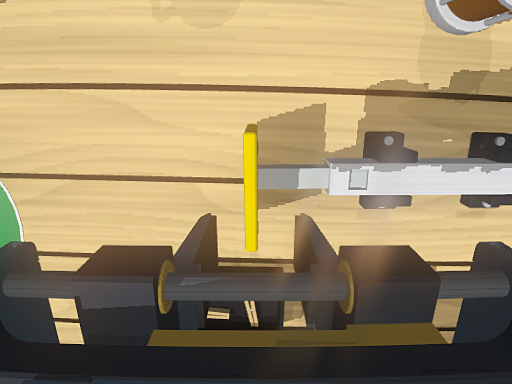

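View pics/s5c.png

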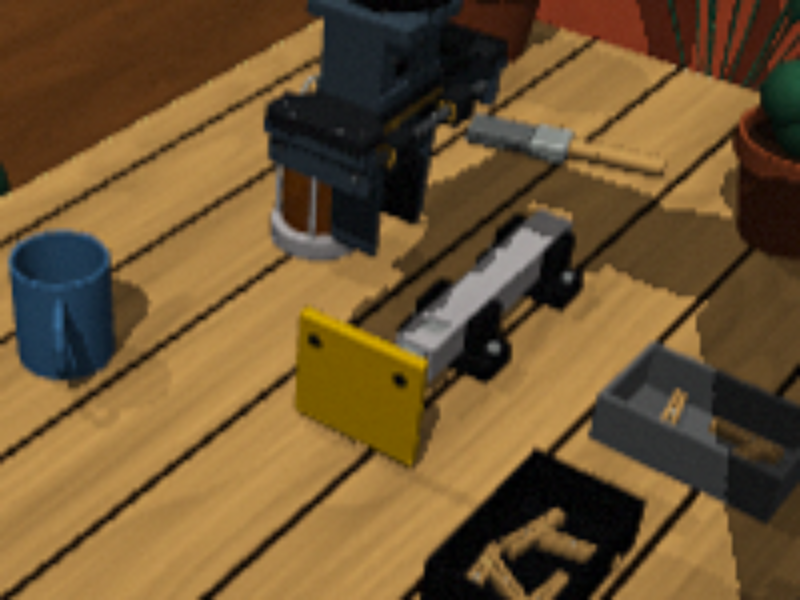

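In the wrist view the plate (column ≈250) lies between the fingers (≈210 and 300). Descending.

Request:
{"method": "arm_command", "body": {
  "targets": [
    [0.5, 0, -0.01, 0.06, -0.01],
    [0.5, 0, -0.01, 0.12, -0.01],
    [0.5, 0, -0.01, 0.18, -0.01],
    [0.5, 0, -0.01, 0.23, -0.01],
    [0.5, 0, -0.01, 0.26, -0.01],
    [0.5, 0, -0.01, 0.265, -0.01],
    [0.5, 0, -0.01, 0.265, -0.01]
  ]
}}

```text
time_s: 7.5
ee_pos: [520.3, -77.1, 66.3]
ee_rot: [-179.7, -0.1, 2.2]
force: [0.3, 0.6, 0.0]
gripper_width: 45.6
```

```bash
python3 to.py 521 -81 66 1.8;python3 -c "
from h import *
look('wrist','w6')"
```

```text
7.5 [520.3 -77.1  66.3] [-1.7967e+02 -1.5000e-01  2.1800e+00] F [0.3 0.6 0. ] w 45.6
shift [0.001  0.0078 0.0005] turn 0.008 rows 0.09407478696924008
```

View pics/w6.png

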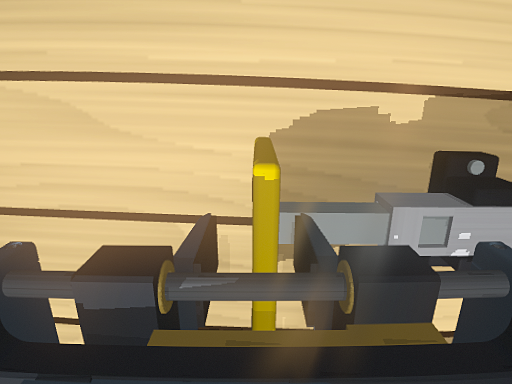

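Request:
{"method": "arm_command", "body": {
  "targets": [
    [0.6, 0, 0.008, 0, 0.008],
    [0.8, 0, 0.008, 0, 0.008],
    [1, 0, 0.008, 0, 0.008],
    [1, 0, 0.008, 0, 0.008],
    [1, 0, 0.008, 0, 0.008],
    [1, 0, 0.008, 0, 0.008],
    [1, 0, 0.008, 0, 0.008],
    [1, 0, 0.008, 0, 0.008]
  ],
  "squeeze": 15
}}

```text
time_s: 8.22
ee_pos: [521.7, -81.7, 67.8]
ee_rot: [-179.7, -0.3, 1.8]
force: [-0.9, 0.8, 3.7]
gripper_width: 12.1
```

```bash
python3 to.py 517.8 15 66 1.8
```

```text
8.22 [521.7 -81.7  67.8] [-179.72   -0.33    1.81] F [-0.9  0.8  3.7] w 12.1
shift [-0.0017 -0.1934  0.0046] turn 0.0 rows 2.3201325903190506
```

Request:
{"method": "arm_command", "body": {
  "targets": [
    [1, 0, -0.02, 0, 0],
    [1, 0, -0.04, 0, 0],
    [1, 0, -0.065, 0, 0],
    [1, 0, -0.09, 0, 0],
    [1, 0, -0.115, 0, 0],
    [1, 0, -0.14, 0, 0],
    [1, 0, -0.16, 0, 0],
    [1, 0, -0.17, 0, 0]
  ]
}}

```text
time_s: 8.88
ee_pos: [519.0, 3.4, 67.8]
ee_rot: [-179.8, -0.3, 1.9]
force: [0.5, -4.1, -3.7]
gripper_width: 12.0
```

```bash
python3 to.py 517.8 15 66 1.8;python3 -c "
from h import *
look('wrist','w7')"
```

```text
8.88 [519.    3.4  67.8] [-179.8    -0.32    1.87] F [ 0.5 -4.1 -3.7] w 12.0
shift [-0.0017 -0.0232  0.0037] turn 0.002 rows 0.2824952470581483
```

View pics/w7.png

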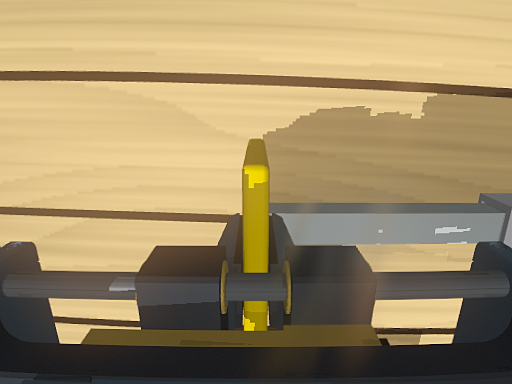

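The plate follows (85 mm so far, friction ≈4 N). Now small steps toward the stop.

Request:
{"method": "arm_command", "body": {
  "targets": [
    [1, 0, -0.006, 0, 0],
    [1, 0, -0.012, 0, 0],
    [1, 0, -0.018, 0, 0],
    [1, 0, -0.02, 0, 0]
  ]
}}

```text
time_s: 9.27
ee_pos: [518.7, 14.2, 67.8]
ee_rot: [-179.7, -0.3, 1.9]
force: [1.1, -4.2, -1.7]
gripper_width: 12.2
```

Request:
{"method": "arm_command", "body": {
  "targets": [
    [1, 0, -0.004, 0, 0],
    [1, 0, -0.008, 0, 0],
    [1, 0, -0.012, 0, 0],
    [1, 0, -0.012, 0, 0]
  ]
}}

```text
time_s: 9.6
ee_pos: [518.5, 20.9, 67.8]
ee_rot: [-179.7, -0.3, 1.8]
force: [1.9, -2.2, -1.6]
gripper_width: 12.1
```

Request:
{"method": "arm_command", "body": {
  "targets": [
    [1, 0, -0.004, 0, 0],
    [1, 0, -0.008, 0, 0],
    [1, 0, -0.012, 0, 0],
    [1, 0, -0.012, 0, 0]
  ]
}}

```text
time_s: 9.93
ee_pos: [518.2, 28.1, 67.8]
ee_rot: [-179.6, -0.3, 1.8]
force: [0.4, 1.7, -2.1]
gripper_width: 12.1
```

```bash
python3 -c "
from h import *
im=look('top','t8');cv2.imwrite('pics/t8c.png',cv2.resize(im[150:250,270:420],(750,500))[:,:,::-1])"; python3 to.py
```

```text
9.98 [518.3  28.1  67.8] [-179.57   -0.33    1.81] F [ 1.5  3.4 -1.5] w 12.2
```

View pics/t8c.png

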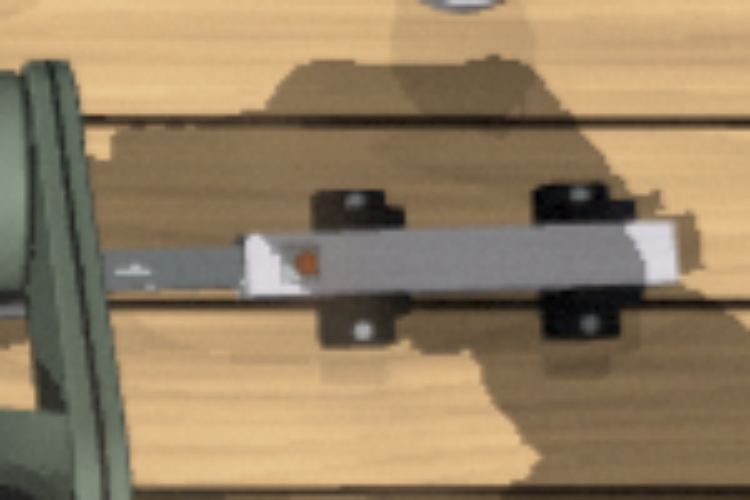

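An orange spot shows in the tube's window (crop 307,262), toward its rear edge, so it may not be home yet. Pulling on gently.

Request:
{"method": "arm_command", "body": {
  "targets": [
    [1, 0, -0.004, 0, 0],
    [1, 0, -0.008, 0, 0],
    [1, 0, -0.01, 0, 0],
    [1, 0, -0.01, 0, 0]
  ]
}}

```text
time_s: 10.32
ee_pos: [518.1, 33.3, 67.8]
ee_rot: [-179.6, -0.3, 1.8]
force: [0.2, -1.0, -2.3]
gripper_width: 12.4
```

```bash
python3 -c "
from h import *
im=look('top','t9');cv2.imwrite('pics/t9c.png',cv2.resize(im[150:250,270:420],(750,500))[:,:,::-1])
im=look('side','s9');cv2.imwrite('pics/s9c.png',cv2.resize(im[120:220,260:380],(720,600))[:,:,::-1])"; python3 to.py
```

```text
10.42 [518.1  33.3  67.9] [-179.56   -0.32    1.81] F [ 0.6 -1.3 -2. ] w 12.0
```

View pics/t9c.png

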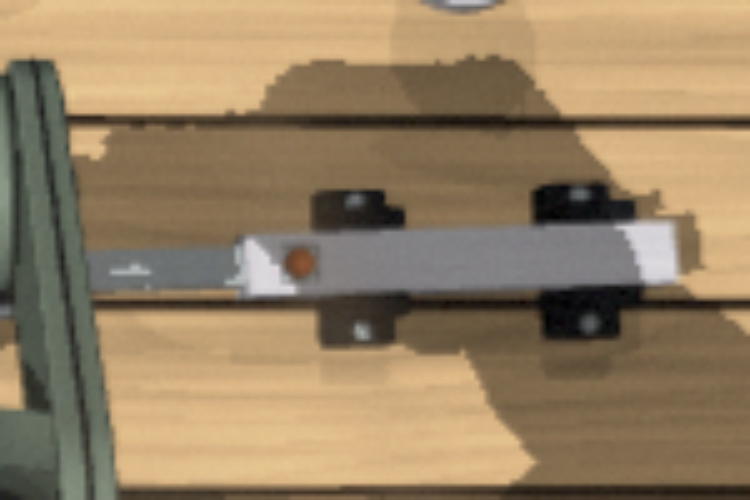

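View pics/s9c.png

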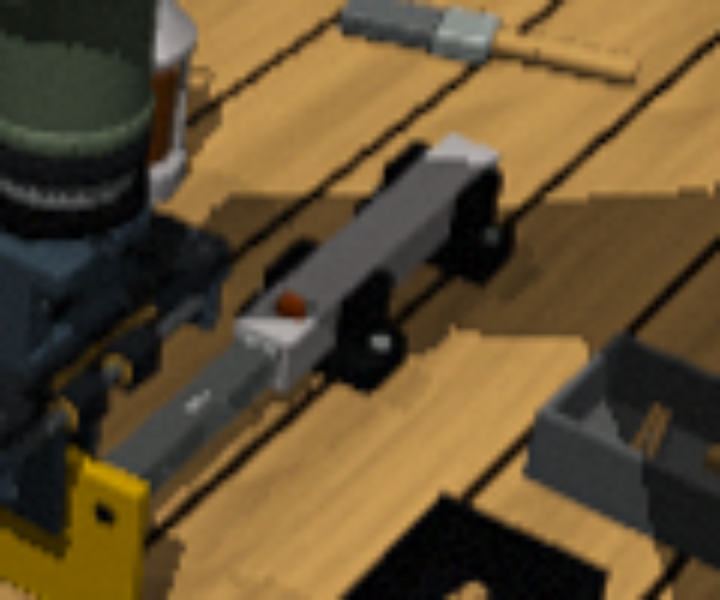

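The side view shows the button (crop 290,303) standing above the tube's top. A light pull should confirm the end stop.

Request:
{"method": "arm_command", "body": {
  "targets": [
    [1, 0, -0.004, 0, 0],
    [1, 0, -0.008, 0, 0],
    [1, 0, -0.008, 0, 0]
  ]
}}

```text
time_s: 10.67
ee_pos: [518.1, 34.0, 67.8]
ee_rot: [-179.9, -0.3, 1.9]
force: [1.4, -14.9, -2.0]
gripper_width: 11.6
```

Request:
{"method": "arm_command", "body": {
  "targets": [
    [1, 0, -0.004, 0, 0],
    [1, 0, -0.006, 0, 0],
    [1, 0, -0.006, 0, 0]
  ]
}}

```text
time_s: 10.92
ee_pos: [518.0, 33.9, 67.8]
ee_rot: [179.8, -0.3, 2.0]
force: [1.5, -14.7, -1.8]
gripper_width: 12.1
```

Stop found: the plate holds under 15 N at y≈34. Release, go round to the outer side and push with closed fingers.

Request:
{"method": "arm_command", "body": {
  "targets": [
    [0.5, 0, 0, 0, 0],
    [0.5, 0, 0, 0, 0],
    [0.5, 0, 0, 0, 0],
    [0.5, 0, 0, 0, 0],
    [0.5, 0, 0, 0, 0],
    [0.5, 0, 0, 0, 0]
  ]
}}

```text
time_s: 11.42
ee_pos: [518.0, 34.3, 67.9]
ee_rot: [179.8, -0.3, 2.0]
force: [-1.0, -0.4, 0.6]
gripper_width: 45.0
```

Request:
{"method": "arm_command", "body": {
  "targets": [
    [0.5, 0, 0, -0.04, 0],
    [0.5, 0, 0, -0.09, 0],
    [0.5, 0, 0, -0.14, 0],
    [0.5, 0, 0, -0.16, 0],
    [1, 0, 0, -0.16, 0]
  ]
}}

```text
time_s: 11.83
ee_pos: [519.3, 34.8, 150.3]
ee_rot: [179.8, -0.6, 2.0]
force: [-0.1, -0.3, 0.3]
gripper_width: 41.3
```

```bash
python3 to.py 517 75 140 1.8;python3 -c "
from h import *
im=look('side','s10');cv2.imwrite('pics/s10c.png',cv2.resize(im[120:220,230:380],(750,500))[:,:,::-1])"
```

```text
11.83 [519.3  34.8 150.3] [179.83  -0.64   2.  ] F [-0.1 -0.3  0.3] w 41.3
shift [-0.002  -0.0805  0.0203] turn 0.005 rows 0.9954941142367836
```

View pics/s10c.png

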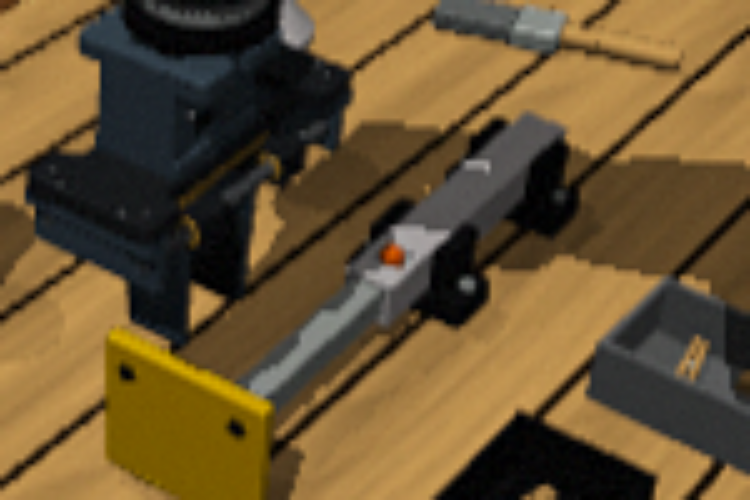

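The button (crop 393,256) is clearly up. Moving to the outer side.

Request:
{"method": "arm_command", "body": {
  "targets": [
    [1, 0, -0.05, 0, 0],
    [1, 0, -0.09, 0, 0],
    [1, 0, -0.09, 0, 0],
    [1, 0, -0.09, 0, 0],
    [1, 0, -0.09, 0, 0],
    [1, 0, -0.09, 0, 0],
    [1, 0, -0.09, 0, 0]
  ],
  "squeeze": 20
}}

```text
time_s: 12.47
ee_pos: [516.2, 78.9, 147.8]
ee_rot: [179.8, -0.4, 2.0]
force: [-0.6, 0.8, -0.4]
gripper_width: 0.7
```

Request:
{"method": "arm_command", "body": {
  "targets": [
    [1, 0, 0, 0.05, 0],
    [1, 0, 0, 0.1, 0],
    [1, 0, 0, 0.15, 0],
    [1, 0, 0, 0.19, 0],
    [1, 0, 0, 0.195, 0],
    [1, 0, 0, 0.195, 0]
  ]
}}

```text
time_s: 12.97
ee_pos: [516.1, 78.1, 49.4]
ee_rot: [179.8, -0.2, 1.9]
force: [0.4, -1.1, 0.8]
gripper_width: 0.5
```

```bash
python3 to.py 517 55 50 1.8;python3 -c "
from h import *
im=look('side','s11');cv2.imwrite('pics/s11c.png',cv2.resize(im[120:240,210:390],(750,500))[:,:,::-1])"
```

```text
12.97 [516.1  78.1  49.4] [179.79  -0.21   1.91] F [ 0.4 -1.1  0.8] w 0.5
shift [ 0.0003  0.0462 -0.001 ] turn 0.002 rows 0.5535828155321177
```

View pics/s11c.png

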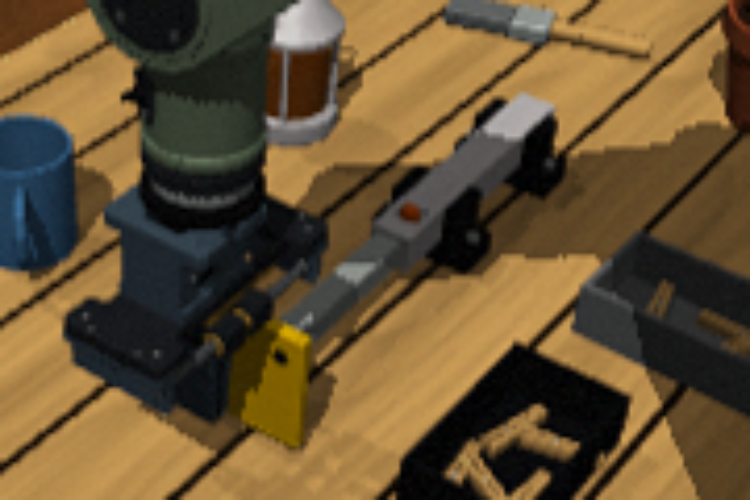

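The closed fingers are in front of the plate's outer face, with the gripper body above the plate top. Approaching in small steps.

Request:
{"method": "arm_command", "body": {
  "targets": [
    [1, 0, 0.01, 0, 0],
    [1, 0, 0.02, 0, 0],
    [1, 0, 0.03, 0, 0],
    [1, 0, 0.036, 0, 0],
    [1, 0, 0.036, 0, 0]
  ]
}}

```text
time_s: 13.43
ee_pos: [518.2, 59.5, 51.3]
ee_rot: [179.8, -0.4, 1.9]
force: [-0.4, 0.2, -0.6]
gripper_width: 0.4
```

Request:
{"method": "arm_command", "body": {
  "targets": [
    [1, 0, 0.004, 0, 0],
    [1, 0, 0.008, 0, 0],
    [1, 0, 0.008, 0, 0]
  ]
}}

```text
time_s: 13.68
ee_pos: [518.3, 55.2, 51.4]
ee_rot: [179.8, -0.5, 1.8]
force: [0.8, -0.4, 0.5]
gripper_width: 0.4
```

Request:
{"method": "arm_command", "body": {
  "targets": [
    [1, 0, 0.002, 0, 0],
    [1, 0, 0.004, 0, 0],
    [1, 0, 0.004, 0, 0]
  ]
}}

```text
time_s: 13.93
ee_pos: [518.3, 53.3, 51.3]
ee_rot: [179.8, -0.4, 1.8]
force: [0.3, 0.1, 0.5]
gripper_width: 0.9
```

Request:
{"method": "arm_command", "body": {
  "targets": [
    [1, 0, 0.002, 0, 0],
    [1, 0, 0.004, 0, 0],
    [1, 0, 0.004, 0, 0]
  ]
}}

```text
time_s: 14.18
ee_pos: [518.4, 51.5, 51.4]
ee_rot: [179.8, -0.4, 1.8]
force: [-0.5, 3.2, -0.1]
gripper_width: 0.5
```

Request:
{"method": "arm_command", "body": {
  "targets": [
    [1, 0, 0.002, 0, 0],
    [1, 0, 0.004, 0, 0],
    [1, 0, 0.004, 0, 0]
  ]
}}

```text
time_s: 14.43
ee_pos: [518.5, 50.1, 51.4]
ee_rot: [179.9, -0.4, 1.8]
force: [-0.4, 5.0, 0.2]
gripper_width: 0.3
```

Request:
{"method": "arm_command", "body": {
  "targets": [
    [1, 0, 0.002, 0, 0],
    [1, 0, 0.004, 0, 0],
    [1, 0, 0.004, 0, 0]
  ]
}}

```text
time_s: 14.68
ee_pos: [518.5, 50.0, 51.4]
ee_rot: [-179.9, -0.5, 1.7]
force: [-0.4, 11.0, 0.8]
gripper_width: 0.2
```

It is against the lock (no motion, 11 N). Easing to about 8 N and holding briefly.

Request:
{"method": "arm_command", "body": {
  "targets": [
    [1, 0, 0.003, 0, 0],
    [1, 0, 0.003, 0, 0],
    [1, 0, 0.003, 0, 0],
    [1, 0, 0.003, 0, 0]
  ]
}}

```text
time_s: 15.02
ee_pos: [518.5, 50.2, 51.5]
ee_rot: [-179.7, -0.5, 1.6]
force: [-0.9, 9.5, 0.3]
gripper_width: 0.2
```

Request:
{"method": "arm_command", "body": {
  "targets": [
    [1, 0, 0.003, 0, 0],
    [1, 0, 0.003, 0, 0],
    [1, 0, 0.003, 0, 0]
  ]
}}

```text
time_s: 15.27
ee_pos: [518.5, 50.3, 51.5]
ee_rot: [-179.6, -0.5, 1.6]
force: [0.3, 9.4, 0.1]
gripper_width: 0.4
```

Request:
{"method": "arm_command", "body": {
  "targets": [
    [1, 0, -0.02, 0, 0],
    [1, 0, -0.05, 0, 0],
    [1, 0, -0.06, 0, 0],
    [1, 0, -0.06, 0, 0]
  ]
}}

```text
time_s: 15.6
ee_pos: [517.7, 81.1, 51.7]
ee_rot: [-179.6, -0.5, 1.7]
force: [-0.6, -0.5, 0.0]
gripper_width: 0.5
```

Request:
{"method": "arm_command", "body": {
  "targets": [
    [1, 0, 0, -0.06, 0],
    [1, 0, 0, -0.12, 0],
    [1, 0, 0, -0.18, 0],
    [1, 0, 0, -0.25, 0],
    [1, 0, 0, -0.3, 0],
    [1, 0, 0, -0.3, 0]
  ]
}}

```text
time_s: 16.1
ee_pos: [519.7, 79.6, 207.5]
ee_rot: [-179.6, -1.1, 1.7]
force: [1.3, 0.5, 0.7]
gripper_width: 0.4
```

Request:
{"method": "arm_command", "body": {
  "targets": [
    [1, -0.06, 0, 0, 0],
    [1, -0.12, 0, 0, 0],
    [1, -0.18, 0, 0, 0],
    [1, -0.24, 0, 0, 0],
    [1, -0.24, 0, 0, 0]
  ]
}}

```text
time_s: 16.52
ee_pos: [393.6, 75.0, 203.9]
ee_rot: [-179.7, -0.8, 1.7]
force: [-0.7, -0.6, 0.2]
gripper_width: 0.3
```

```bash
python3 to.py;python3 -c "
from h import *
im=look('top','t12');k=big(mask(im,'red'),(80,150,220,300));print(cv2.minAreaRect(plane('top',k,45)[:,:2].astype(np.float32)))
im=look('side','s12');cv2.imwrite('pics/s12c.png',cv2.resize(im[110:260,180:380],(800,600))[:,:,::-1])"
```

```text
16.52 [393.6  75.  203.9] [-179.65   -0.78    1.7 ] F [-0.7 -0.6  0.2] w 0.3
((437.62152099609375, 337.2556457519531), (148.50265502929688, 99.53303527832031), 0.06440986692905426)
```

View pics/t12.png

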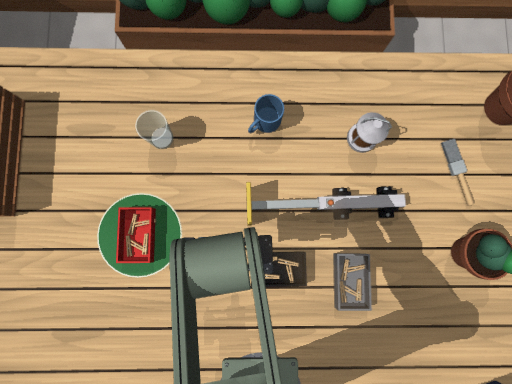

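View pics/s12c.png

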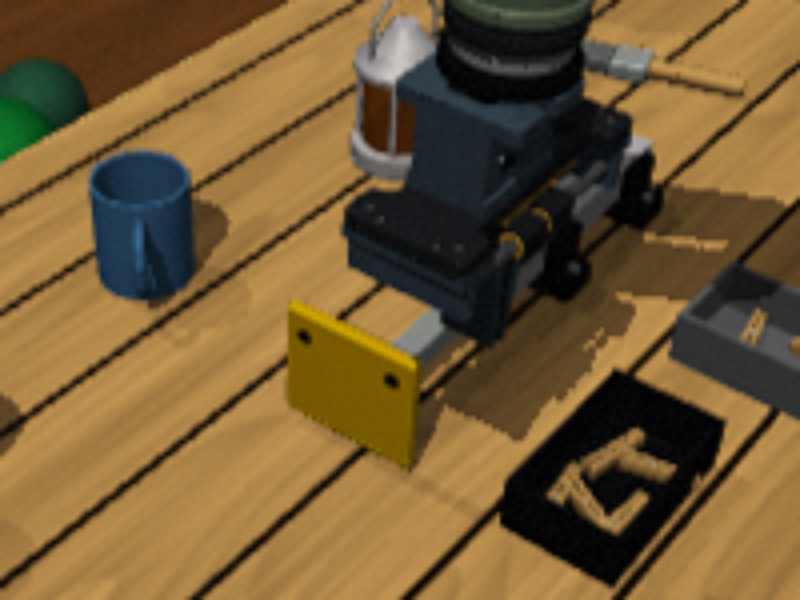

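In the final top view the plate stays out at (249,204) and the orange button shows at (330,203). The tray is on the mat at (136,235), and the mug, jar and lantern are at their starting pixels. The robot is clear, so I'm handing in.

```bash
python3 -c "
from workcell import env
print(env.job_done())"
```

```text
the job is handed in; nothing more can be done
None
```

The job is done and handed in at about 16.6 s of the 58 s allowed.

- **Tray:** I pinched the red tray by its +y wall and slid it to about (438, 337–340). That is within about 3 mm of the mat centre, and it was square to the axes in the last top view. The drying arm did not move until the tray was clear.
- **Drying arm:** I pulled it out about 116 mm by the yellow plate. It reached its end stop, which held under 15 N, and both cameras showed the orange button up.
- **Lock test:** I pushed the plate's outer side with closed fingers. The force peaked at about 11 N, somewhat over the 8 N asked, and then I held about 9.5 N. After about 1–2 mm of give at first contact, the plate stopped and did not move further.
- **Last checks:** The final top view shows the arm still out and the button up. By eye, the mug, jar and lantern are at their starting pixels. In the last side view the gripper hid the button, so that final check rests on the top view alone.

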